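Clamp the reference-part jar and screw its cap home

TASK

Take the square screw-top jar out of the leaning rack and stand it upright, cap up, on the floor of the holding nest without dropping it. Let go, throw the nest's clamp lever fully over to the far side, then take the round cap from above and screw it clockwise until it is fully home. Leave the clamped jar standing in the nest, and leave the ring gauge and the machined collar where they are.

Things in the scene. Friction and masses are not known exactly. Their poses are not given: they have to be found in the camera images.
- jar: grey square jar, 56 x 56 mm and 84 mm high, with a round black cap above it, 110 mm high in all, about 0.32 kg. Origin: centre of its underside; its z runs along the jar towards the cap. At the start it lies back in the rack, leaning 30 degrees from upright, its z pointing up and to the rack's +x, its y along the rack's y; it rests on its own +x face, and its -x face looks up and to the robot.
- cap_top (a point): centre of the top of the round fluted cap, 110 mm from the jar's underside on the jar's axis; the cap is 47 mm across and 22 mm high (from 88 to 110 mm above the underside). A thin white rib on the cap's top points to a small round nub on one corner of the jar when the cap is home. Grip it across its diameter.
- cap (a joint): how far the cap is unscrewed, rad: 0 fully home (end stop), up to 2.6 loose; it falls when the cap turns clockwise seen from above. Stiff, about 0.1 N m; starts between 1.3 and 2.2, so more than one grip is usually needed. The cap is captive and does not rise.
- rack: aluminium rack whose back plate leans 30 degrees from upright on a dark steel base, 110 x 90 mm, fixed. Origin: centre of the base's underside; its x points up the slope, away from the robot, y along its width. The jar's underside rests on the foot stop at (-25, 0, 34) mm; side lips stand only 12 mm up the jar's side faces, so the jar can be gripped across its two side faces from above.
- nest: fixed holding nest, dark base 96 x 136 x 8 mm with an open pocket of aluminium walls, 64 mm (x) by 62 mm (y) inside. Origin: under the pocket's centre at table height; x away from the robot, y to the lever's side (left). Side and far walls stand to 35 mm above the table with a flared lead-in to 44 mm; the near wall is only 17 mm high.
- pocket (a point): centre of the pocket's floor, 8 mm above the table, axes as the nest's; where the jar's underside belongs.
- clamp_lever (a joint): clamp lever, rad: 0 leaning to the robot (open), 1.2 leaning away from it (clamped, end stop). Stays where it is left. It pushes a rubber pad 4 mm into the pocket from the left wall. Pivot at (12, 68, 26) mm in the nest's frame, axis along y, reach 56 mm.
- lever_tip (a point): end of the lever's black round grip (14 mm thick); at 0 it stands at (-20, 68, 72) mm and at 1.2 at (44, 68, 72) mm in the nest's frame.
- ring_gauge: loose steel ring lying flat, 66 mm across, 22 mm high, between rack and nest; bystander. Origin: centre of its underside.
- collar: loose steel round machined collar, 68 mm across, 49 mm high, between rack and nest; bystander. Origin: centre of its underside.

How it is judged:
On the way, in this order (a step that is already met when the one before it is completed fails the run):
1. the jar stands upright on the pocket's floor, let go, the lever still open (horizontal distance between jar and pocket below 0.008 m and z of jar in the frame of pocket below 0.004 m and angle between jar's own z axis and vertical below 0.08 rad and contact force between the fingers and jar below 0.1 N and value of joint clamp_lever below 0.5 rad), for 0.2 s.
2. the clamp lever is over, the jar in the pocket and the cap not yet screwed home (value of joint clamp_lever above 1.05 rad and value of joint cap above 0.5 rad and horizontal distance between jar and pocket below 0.008 m and angle between jar's own z axis and vertical below 0.08 rad), for 0.2 s.
3. the cap is screwed home while the jar is clamped in the pocket (value of joint cap below 0.12 rad and value of joint clamp_lever above 1.05 rad and horizontal distance between jar and pocket below 0.008 m and angle between jar's own z axis and vertical below 0.08 rad), for 0.2 s.
At the end, for the whole second after the job is handed in: The jar stands at rest in the nest: underside within 8 mm of the pocket's centre and within 4 mm of its floor, upright within 0.08 rad; the lever is beyond 1.05 rad; the cap is within 0.12 rad of its end stop (all of step 3 and z of jar in the frame of pocket below 0.004 m and linear speed of jar below 0.02 m/s); the robot touches nothing.
It fails at once if the jar is dropped (falls out of the fingers faster than 0.7 m/s, a fall of some 25 mm) (linear speed of jar above 0.7 m/s and contact force between the fingers and jar below 0.1 N).
It fails at once if the ring gauge or the machined collar is moved by more than 30 mm (distance of any of ring_gauge, collar from where it was at the start of the episode above 0.03 m).
It also fails if it takes over 61 s, if anything falls off the work surface, if the arm or the gripper's body presses on something with over 40 N, if the wrist force passes 120 N, or if a joint passes its speed limit or range.

ROBOT

A 7-joint arm with a two-finger parallel gripper is mounted at the origin on a cart in front of the work surface, level with it; the furniture and walls round the work are solid. World frame = base frame: x ahead of the robot, y to its left, z up, the work surface at z = 0. Lengths are in m, angles in rad, forces in N, time in s.
With the tool pointing down it reaches from about 0.425 to 0.925 m from the base axis. Payload 6.8 kg.
Tool frame: the origin (TCP) lies at the very end of the fingers, on their centre line; the grasp point (between the pads) lies 19 mm behind it; z points along the fingers, y is the line along which they close (so a half turn about z gives the same grasp; the last joint's range is limited). The gripper opens to 85 mm and grips with 20 to 120 N. Pads are 22 mm wide; open, the fingers measure 114 mm over their backs; the gripper's body (76 mm by 85 mm) begins 54 mm behind the grasp point. The pads swing forward as they close: fully open they stand 13 mm farther back than shut.
Start: joints at [-1.356, 0.477, 0.022, 1.555, -0.011, 1.109, -0.083], TCP at [0.214, 0.64, 0.231] pointing down, gripper open.
Joint ranges: [-2.96, 2.96], [-0.34, 2.1], [-1.41, 1.46], [0.24, 2.44], [-1.37, 4.51], [0.17, 1.92], [-2.96, 2.96]. Speed limits (rad/s): [2.39, 2.39, 3.14, 3.14, 3.14, 3.14, 3.14].

INTERFACE

Orientations are given as a unit quaternion [w, x, y, z].
In Python, from station import bot gives the robot as it stands.
- The arm moves only by the tool jog_arm, never from a script. Its argument "motion" is a list of rows, each a list of 7 numbers: the turn, a rotation vector about the tool's x, y, z in rad, then the shift along the tool's x, y, z in mm, then the finger opening in mm, from 0 to 85.4. A call has 1 to 10 rows; each row is the pose to reach, as a shift and turn from the pose commanded when the call began, along the tool's axes at that moment; what a row does not reach only later rows make up. A row lasts 1/8 s, in which the tool goes at most 62.5 mm and 10.7 degrees, less where a joint would pass 70% of its speed; a pose out of reach is approached as far as the arm can. A call with a gripper value outside its range is refused whole. The fingers move at their own pace and stop on an object; "grip_force" is the grip in N (left out, the last holds). Time passes only in rows, so rows that repeat a pose let the fingers close. It gives the time, the measured TCP pose, the force, the opening and the grip force at its end, in the units of the state.
- bot.get_obs(): the state, without advancing time (a new reading comes with each control period).
- bot.read_camera(name): name is "scene" or "top"; returns a dict with "pixels" (480x640x3 uint8, red, green, blue), "camera_matrix" (3x3 intrinsics, pixels), "T" (4x4, takes a point from camera to world coordinates). Camera axes: x right, y down, z forward; pixel columns grow to the right and rows downward; lengths in m; the calibration is good to about 2 mm. A picture is of the moment at which its call begins. There is no depth.
- bot.hand_in(): hands the job in; it is judged then, once.
Trained networks look in a picture, given as the dict that the camera call returned (one of the last four; its "shot" number tells which), for a name from the list of things; names that differ only in an ending like _2 or _b are one class to them, and where a whole thing is asked for, a point or a joint stands for the part that bears it (a point fixed in the world has none). Each returns a list of dicts, best first, with "score" (0 to 1); they miss things now and then, are a little off and sometimes report something else, mostly with a low value. They report only what shows in the picture. A call takes as long as a camera call.
- bot.spot_in(thing, picture): "xy" ([column, row] in pixels, amid what is visible of it).
- bot.tip_of(thing, picture): "xy" ([column, row] in pixels: a listed point, or the origin of a listed thing).
The state is a dict: "t": time; "q": joint angles; "joint_vel": joint speeds; "joint_torque": joint torques, N m; "eef_pos": TCP position; "tool_rot": TCP orientation; "contact_force": force on the tool from outside, world axes, zero at the start; "torque": the same for the moment, N m; "gripper_width": opening from 0.0 (shut) to 1.0 (fully open); "grasp_force": force on a finger pad.
Only numpy, scipy, OpenCV 4.12 (cv2) and the standard library are available. Lean on these libraries where they do the work, as an engineer would, in place of code of your own. Each camera call takes 0.05 s, during which the arm holds its last target. There are 200 camera calls.

## Working session

There is one attempt and no reset: what is moved stays moved. The work goes in short steps, Python scripts to look and compute and a tool call to move; the robot and the scene stay as the last step left them, time stands still between calls to the robot, and variables do not carry over. Pictures are saved under pics/ and viewed, at most 10 in all, crops included, and the job is handed in when it is done.

Besides the shell and the picture viewer there is one more tool, called after "Call:" in YAML: its name, and indented under it one key for each argument. jog_arm: Moves the arm, as the interface text tells. Its arguments: {"type":"object","properties":{"motion":{"type":"array"},"grip_force":{"type":"number"}},"required":["motion"]}

```bash
mkdir -p pics; ls; cat > h.py <<'E'
from station import bot
import numpy as np, cv2
from scipy.spatial.transform import Rotation as R
def ray(p,xy):
    K=np.array(p["camera_matrix"]);T=np.array(p["T"])
    d=T[:3,:3]@np.linalg.solve(K,[xy[0],xy[1],1]);return T[:3,3],d/np.linalg.norm(d)
def atz(p,xy,z):
    o,d=ray(p,xy);return o+d*(z-o[2])/d[2]
def tri(rs):
    A=0;b=0
    for o,d in rs:
        M=np.eye(3)-np.outer(d,d);A=A+M;b=b+M@o
    x=np.linalg.solve(A,b);return x,[np.linalg.norm((np.eye(3)-np.outer(d,d))@(x-o)) for o,d in rs]
def proj(p,X):
    T=np.linalg.inv(np.array(p["T"]));c=T[:3,:3]@np.array(X)+T[:3,3];u=np.array(p["camera_matrix"])@c;return u[:2]/u[2]
def save(p,n): cv2.imwrite("pics/"+n,np.array(p["pixels"])[:,:,::-1])
E
python3 - <<'E'
from h import *
np.set_printoptions(precision=4,suppress=True)
o=bot.get_obs();print(o["t"],o["eef_pos"],o["tool_rot"],o["contact_force"],o["gripper_width"])
P={n:bot.read_camera(n) for n in("scene","top")}
for n in P: save(P[n],n+"0.png")
for th in ["jar","cap_top","rack","nest","pocket","lever_tip","ring_gauge","collar"]:
    best={}
    for n in P:
        r=bot.tip_of(th,P[n]);
        print(th,n,[(np.round(a["xy"],1).tolist(),round(a["score"],2)) for a in r[:3]])
        if r: best[n]=r[0]["xy"]
    if len(best)==2:
        x,e=tri([ray(P[n],best[n]) for n in P]);print("   tri",x,e)
E
```

```text
pics
0.0 [0.2139 0.6395 0.2303] [-0.0001  0.1607  0.987  -0.0009] [-0.059   0.0299 -0.1927] 0.9993034633410103
jar scene [([350.0, 333.7], 0.98)]
jar top [([398.4, 278.1], 0.64), ([262.9, 278.6], 0.46)]
   tri [0.4932 0.0469 0.0385] [np.float64(0.0011068174248751045), np.float64(0.001106817424875)]
cap_top scene [([382.3, 296.5], 0.65)]
cap_top top [([409.4, 240.8], 0.7)]
   tri [0.5491 0.0376 0.1258] [np.float64(0.0015977142220231963), np.float64(0.0015977142220232321)]
rack scene [([360.0, 339.4], 0.79)]
rack top [([401.0, 270.4], 0.8)]
   tri [0.5122 0.0375 0.0119] [np.float64(0.0010648083050787626), np.float64(0.0010648083050787815)]
nest scene [([273.6, 250.8], 0.61)]
nest top [([261.1, 278.3], 0.64)]
   tri [0.491  0.317  0.0131] [np.float64(0.0034062950624981535), np.float64(0.0034062950624981305)]
pocket scene [([276.8, 245.8], 0.96)]
pocket top [([260.6, 282.8], 0.6)]
   tri [0.4877 0.3122 0.0339] [np.float64(0.005506261975984021), np.float64(0.005506261975984133)]
lever_tip scene [([251.0, 214.2], 0.69), ([274.4, 246.3], 0.56)]
lever_tip top [([219.7, 285.7], 0.48)]
   tri [0.4728 0.3844 0.0804] [np.float64(0.0018768795040189094), np.float64(0.0018768795040189545)]
ring_gauge scene [([339.7, 273.1], 0.68)]
ring_gauge top [([321.9, 244.3], 0.74)]
   tri [0.5708 0.1924 0.0058] [np.float64(0.006396442847078379), np.float64(0.006396442847078486)]
collar scene [([307.9, 293.5], 0.76)]
collar top [([324.0, 279.7], 0.66)]
   tri [ 0.4947  0.1906 -0.0052] [np.float64(0.000364143404523074), np.float64(0.0003641434045230637)]
```

View pics/scene0.png

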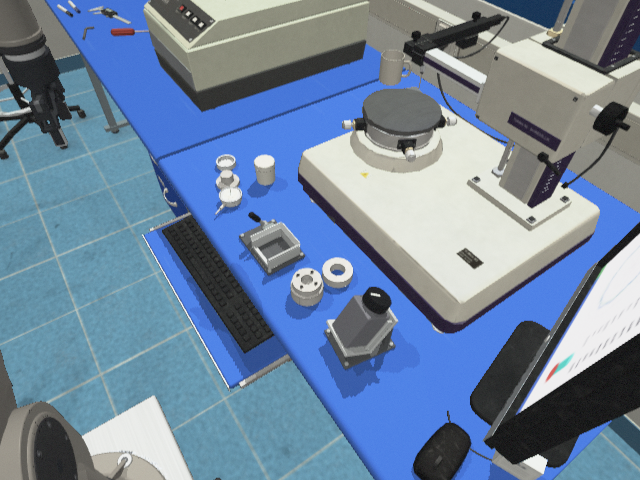

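View pics/top0.png

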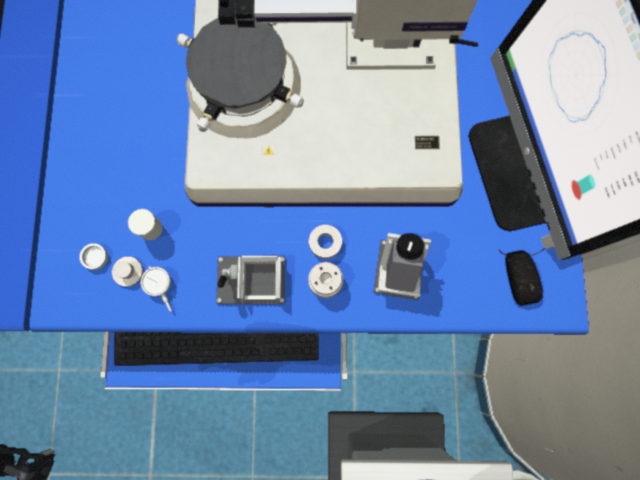

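The scene view shows the rack with the jar near (360,320), the nest near (272,245), and the collar and ring between them. In the top view the nest is near (262,279) and the rack near (403,265). I'll enlarge these areas to read the yaws.

```bash
python3 - <<'E'
import cv2,numpy as np
s=cv2.imread("pics/scene0.png");t=cv2.imread("pics/top0.png")
c=[(s,225,202),(s,315,282),(t,212,242),(t,355,225)]
ims=[]
for im,x,y in c:
    q=cv2.resize(im[y:y+75,x:x+100],(400,300),interpolation=cv2.INTER_CUBIC)
    for k in range(0,100,20):
        cv2.putText(q,str(x+k),(k*4,8),0,.3,(0,255,255));cv2.line(q,(k*4,8),(k*4,14),(0,255,255))
    for k in range(0,75,15):
        cv2.putText(q,str(y+k),(0,k*4+4),0,.3,(0,255,0))
    ims.append(q)
cv2.imwrite("pics/c0.png",np.vstack([np.hstack(ims[:2]),np.hstack(ims[2:])]))
E
```

```text
(no output)
```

View pics/c0.png

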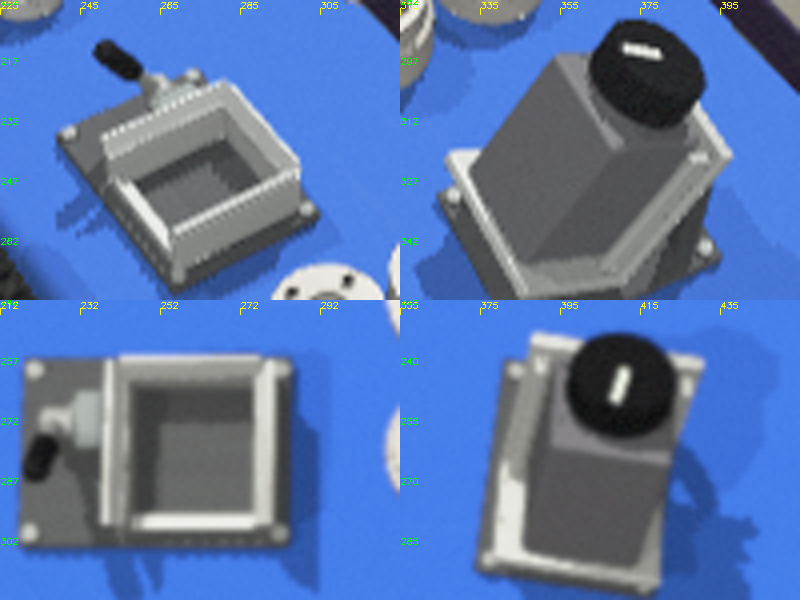

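The enlarged crops give corner pixels for the jar, nest and rack. The rack is yawed about -7° and the nest is nearly square to the world axes. Next I fit both poses to these corners.

```bash
cat > fit.py <<'E'
from h import *
from scipy.optimize import least_squares
np.set_printoptions(precision=4,suppress=True)
P={n:bot.read_camera(n) for n in("scene","top")}
Ry=R.from_euler("y",30,degrees=True).as_matrix()
J=lambda *v: np.array([-.025,0,.034])+Ry@(np.array(v)/1000)
rack=[("top",(392.75,260.75),J(-28,28,84)),("top",(422,263.25),J(-28,-28,84)),("top",(386.75,288.25),J(-28,28,0)),("top",(415,292),J(-28,-28,0)),
("scene",(354.5,295.75),J(-28,28,84)),("scene",(369.5,319.5),J(-28,-28,84)),("scene",(332.5,325.75),J(-28,28,0)),("scene",(346.25,347.75),J(-28,-28,0)),
("scene",(382.3,296.5),J(0,0,110)),("top",(409.4,240.8),J(0,0,110))]
N=lambda *v: np.array(v)/1000
nest=[("top",(218.25,256.5),N(48,None or 86,8)),]
def fit(pts,x0,yb=False):
    def f(v):
        c,s=np.cos(v[2]),np.sin(v[2]);M=np.array([[c,-s,0],[s,c,0],[0,0,1]])
        return np.concatenate([proj(P[n],M@X+[v[0],v[1],0])-xy for n,xy,X in pts])
    r=least_squares(f,x0,loss="soft_l1");return r.x,r.fun.reshape(-1,2)
v,e=fit(rack,[.512,.0375,-.13]);print("rack",v);print(e)
for cam in("top","scene"): print(cam,fit([p for p in rack if p[0]==cam],v)[0])
t=P["top"]
print("nest base corners FL FR NR NL",[atz(t,p,.008)[:2] for p in[(218.25,256.5),(285.2,256.3),(284.8,303.8),(217,303.5)]])
print("walls L,R at .044",atz(t,(237.75,280),.044),atz(t,(280.75,280),.044))
s=P["scene"]
# scene base corners: left, bottom(near-right), right(far-right)
print("scene base", [atz(s,p,.008)[:2] for p in[(239.5,235.5),(270,273),(304.5,256)]])
print("scene wall tops .044: NL? FL, FR",[atz(s,p,.044)[:2] for p in[(251.5,236),(281,222.5),(299.5,242.5),(267.5,260.5)]])
E
python3 fit.py
```

```text
rack [ 0.5174  0.0407 -0.1185]
[[-0.6226 -0.7658]
 [ 1.4914  0.4842]
 [-1.6069 -0.2917]
 [-0.4508 -0.4519]
 [-0.5443 -0.5594]
 [ 1.2733  0.2841]
 [-0.8588  0.2798]
 [ 0.4082  2.8499]
 [-1.316  -0.2497]
 [ 1.0109 -0.1818]]
top [ 0.5171  0.0412 -0.0839]
scene [ 0.5182  0.0406 -0.1546]
nest base corners FL FR NR NL [array([0.5389, 0.4042]), array([0.5397, 0.2689]), array([0.4443, 0.2682]), array([0.4443, 0.4029])]
walls L,R at .044 [0.4866 0.3574 0.044 ] [0.4869 0.2742 0.044 ]
scene base [array([0.4477, 0.405 ]), array([0.4517, 0.2723]), array([0.5389, 0.2708])]
scene wall tops .044: NL? FL, FR [array([0.4574, 0.3578]), array([0.5324, 0.3571]), array([0.5348, 0.2836]), array([0.4522, 0.2786])]
```

```bash
cat >> h.py <<'E'
def down(yaw,tilt=0):  # tool y along (-sin,cos) of yaw; tool z down, leaned by tilt (jar axis = -z)
    c,s=np.cos(yaw),np.sin(yaw)
    a=np.array([np.sin(tilt)*c,np.sin(tilt)*s,np.cos(tilt)]);y=np.array([-s,c,0])
    return np.column_stack([np.cross(y,-a),y,-a])
def rel(pos,M):
    o=bot.get_obs();q=o["tool_rot"];C=R.from_quat([q[1],q[2],q[3],q[0]]).as_matrix()
    print("t",round(o["t"],2),"rot",np.round(R.from_matrix(C.T@M).as_rotvec(),3),"mm",np.round(C.T@(np.array(pos)-o["eef_pos"])*1000,1),"q",np.round(o["q"],2))
E
python3 - <<'E'
from h import *
rel([.57,.035,.24],down(-.12,np.pi/6))
E
```

```text
t 1.0 rot [ 0.053  0.522 -0.198] mm [-529.5 -461.    -8.7] q [-1.36  0.48  0.02  1.56 -0.01  1.11 -0.08]
```

Call:
jog_arm:
  motion:
    - [0,0,0,-30,-25,-30,85]
    - [0,0.1,0,-80,-70,-50,85]
    - [0.01,0.2,-0.05,-130,-115,-50,85]
    - [0.02,0.3,-0.1,-180,-160,-50,85]
    - [0.03,0.4,-0.15,-230,-200,-50,85]
    - [0.05,0.5,-0.2,-280,-245,-50,85]
    - [0.053,0.522,-0.198,-330,-290,-50,85]
    - [0.053,0.522,-0.198,-380,-330,-50,85]
    - [0.053,0.522,-0.198,-430,-375,-40,85]
    - [0.053,0.522,-0.198,-480,-420,-30,85]
  grip_force: 50

```text
t: 2.25
eef_pos: [0.5174, 0.1225, 0.2667]
tool_rot: [-0.258, 0.058, 0.964, 0.016]
contact_force: [0.5, 0.6, -0.8]
gripper_width: 1.001
grasp_force: 0.0
```

```bash
python3 - <<'E'
from h import *
rel([.57,.035,.17],down(-.12,np.pi/6))
E
```

```text
t 2.25 rot [0.001 0.001 0.   ] mm [-102.6  -80.6   52.4] q [-0.37  0.51  0.18  1.54 -0.24  1.61  1.32]
```

Call:
jog_arm:
  motion:
    - [0,0,0,-50,-40,0,85]
    - [0,0,0,-90,-75,20,85]
    - [0,0,0,-102.5,-80.5,45,85]
    - [0,0,0,-102.5,-80.5,52.5,85]
    - [0,0,0,-102.5,-80.5,52.5,85]

```text
t: 2.88
eef_pos: [0.5685, 0.0379, 0.1704]
tool_rot: [-0.259, 0.057, 0.964, 0.016]
contact_force: [-0.5, 0.0, 0.1]
gripper_width: 0.996
grasp_force: 0.0
```

```bash
python3 - <<'E'
from h import *
rel([.5159,.0409,.0747],down(-.12,np.pi/6))
s=bot.read_camera("scene");t=bot.read_camera("top")
cv2.imwrite("pics/c1.png",np.hstack([cv2.resize(np.array(p["pixels"])[y:y+120,x:x+100,::-1],(400,480),interpolation=cv2.INTER_CUBIC) for p,x,y in((s,315,230),(t,355,180))]))
E
```

```text
t 2.88 rot [ 0.    -0.001  0.002] mm [ -2.4  -3.4 109.1] q [-0.24  0.67  0.21  1.5  -0.21  1.51  1.48]
```

View pics/c1.png

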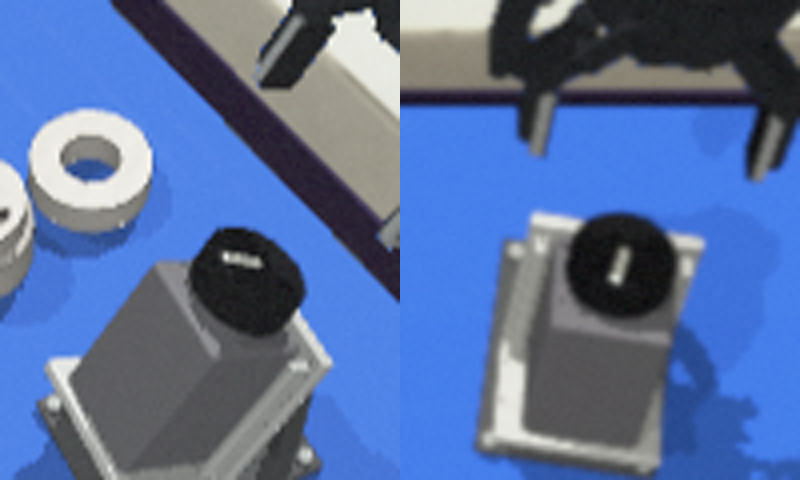

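The fingers stand above and beyond the cap, with their line parallel to the jar's top edge. I'll check the finger midpoint against the calibration.

```bash
python3 - <<'E'
from h import *
t=bot.read_camera("top");o=bot.get_obs()
a=down(-.12,np.pi/6)
for sy in(1,-1): print("tip px",proj(t,o["eef_pos"]+a@[0,sy*.0425,-.013]))
rel([.5159,.0409,.0747],a)
E
```

```text
tip px [390.06746303 214.78597824]
tip px [440.19605978 220.65588794]
t 3.02 rot [0.    0.002 0.002] mm [ -1.7  -3.4 110.5] q [-0.24  0.67  0.21  1.5  -0.21  1.51  1.48]
```

Call:
jog_arm:
  motion:
    - [0,0,0,-2,-3.5,30,85]
    - [0,0,0,-2,-3.5,60,85]
    - [0,0,0,-2,-3.5,85,85]
    - [0,0,0,-2,-3.5,100,85]
    - [0,0,0,-2,-3.5,110,85]
    - [0,0,0,-2,-3.5,110,85]

```text
t: 3.78
eef_pos: [0.5154, 0.0399, 0.0737]
tool_rot: [-0.258, 0.058, 0.964, 0.016]
contact_force: [-1.1, -0.6, 0.3]
gripper_width: 0.991
grasp_force: 0.0
```

```bash
python3 - <<'E'
from h import *
rel([.5159,.0409,.0747],down(-.12,np.pi/6))
print(bot.get_obs()["contact_force"])
s=bot.read_camera("scene");t=bot.read_camera("top")
cv2.imwrite("pics/c2.png",np.hstack([cv2.resize(np.array(p["pixels"])[y:y+120,x:x+100,::-1],(400,480),interpolation=cv2.INTER_CUBIC) for p,x,y in((s,315,250),(t,355,200))]))
E
```

```text
t 3.77 rot [ 0. -0.  0.] mm [ 0.2  1.1 -1. ] q [-0.25  0.71  0.19  1.69 -0.23  1.28  1.5 ]
[-1.05599929 -0.64965635  0.33201307]
```

View pics/c2.png

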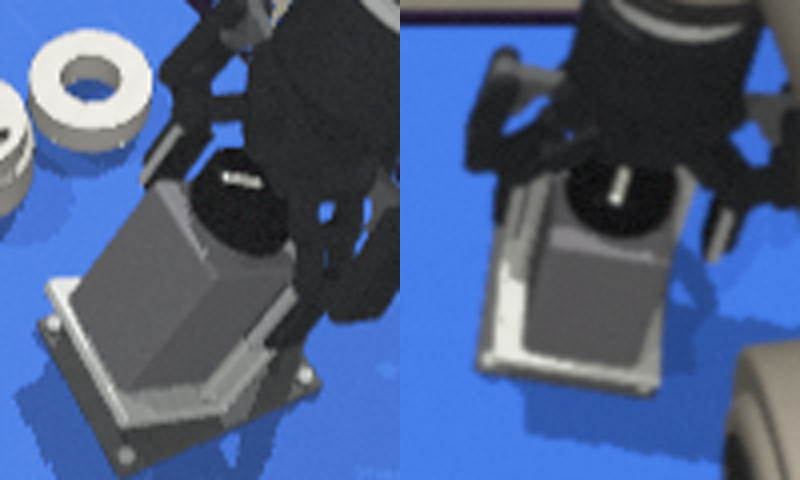

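The jar looks centred between the fingers, with about equal gaps on both sides in the top view (left finger near x=510, right finger near 708). Closing.

Call:
jog_arm:
  motion:
    - [0,0,0,0,0,0,65]
    - [0,0,0,0,0,0,55]
    - [0,0,0,0,0,0,50]
    - [0,0,0,0,0,0,50]
    - [0,0,0,0,0,0,50]
    - [0,0,0,0,0,0,50]
    - [0,0,0,0,0,0,50]
  grip_force: 60

```text
t: 4.75
eef_pos: [0.5164, 0.0404, 0.0745]
tool_rot: [-0.258, 0.058, 0.964, 0.016]
contact_force: [1.7, 1.3, 5.0]
gripper_width: 0.647
grasp_force: 63.6
```

Call:
jog_arm:
  motion:
    - [0,0,0,1,0,-5,50]
    - [0,0,0,4,0,-20,50]
    - [0,0,0,15,0,-50,50]
    - [0,0,0,30,0,-80,50]
    - [0,0,0,40,0,-100,50]
    - [0,0,0,40,0,-100,50]

```text
t: 5.5
eef_pos: [0.532, 0.0375, 0.182]
tool_rot: [-0.256, 0.058, 0.965, 0.016]
contact_force: [-0.0, -0.3, -3.5]
gripper_width: 0.649
grasp_force: 63.9
```

```bash
python3 - <<'E'
from h import *
p=bot.read_camera("scene");t=bot.read_camera("top");save(p,"s3.png");save(t,"t3.png")
o=bot.get_obs();print(o["gripper_width"],o["contact_force"],o["torque"])
for n,c in(("s",p),("t",t)): print(n,[(np.round(r["xy"]),round(r["score"],2)) for r in bot.tip_of("jar",c)[:2]])
rel([.4925,.3165,.20],down(0,0))
rel([.4925,.3165,.057],down(0,0))
E
```

```text
0.6471061131304349 [-0.20081957 -0.15439628 -3.23117456] [-0.11200212 -0.87131966  0.01714942]
s [(array([363., 301.]), 0.96)]
t [(array([410., 262.]), 0.91), (array([401., 271.]), 0.25)]
t 5.7 rot [ 0.031 -0.525 -0.117] mm [ 71.5 272.2  17.2] q [-0.26  0.6   0.21  1.6  -0.21  1.47  1.47]
t 5.7 rot [ 0.031 -0.525 -0.117] mm [ -0.3 272.3 140.9] q [-0.26  0.6   0.21  1.6  -0.21  1.47  1.47]
```

Call:
jog_arm:
  motion:
    - [0,0,0,10,20,-10,50]
    - [0.003,-0.1,-0.02,20,60,-10,50]
    - [0.01,-0.2,-0.05,35,110,0,50]
    - [0.02,-0.3,-0.08,50,160,5,50]
    - [0.025,-0.4,-0.1,65,210,10,50]
    - [0.031,-0.5,-0.117,71.5,250,17,50]
    - [0.031,-0.525,-0.117,71.5,272,17,50]
    - [0.031,-0.525,-0.117,71.5,272,17,50]
    - [0.031,-0.525,-0.117,71.5,272,17,50]

```text
t: 6.82
eef_pos: [0.4931, 0.3156, 0.2013]
tool_rot: [0.0, 0.001, 1.0, -0.0]
contact_force: [-0.0, -1.0, -2.9]
gripper_width: 0.648
grasp_force: 63.9
```

```bash
python3 - <<'E'
from h import *
np.set_printoptions(precision=4,suppress=True)
P={n:bot.read_camera(n) for n in("scene","top")}
o=bot.get_obs();print(o["eef_pos"],o["contact_force"])
for th in("jar","cap_top","pocket"):
    b={}
    for n in P:
        r=bot.tip_of(th,P[n]);print(th,n,[(np.round(a["xy"],1),round(a["score"],2)) for a in r[:2]])
        if r:b[n]=r[0]["xy"]
    if len(b)==2: print("  ",tri([ray(P[n],b[n]) for n in P]))
rel([.4925,.3165,.20],down(0,0))
cv2.imwrite("pics/c4.png",np.hstack([cv2.resize(np.array(p["pixels"])[y:y+120,x:x+100,::-1],(400,480),interpolation=cv2.INTER_CUBIC) for p,x,y in((P["scene"],225,160),(P["top"],205,195))]))
# predicted jar bottom/top corners
for n in P: print(n,[np.round(proj(P[n],np.array(o["eef_pos"])+np.array([sx*.028,sy*.028,z])),1).tolist() for sx,sy,z in((-1,1,-.047),(-1,-1,-.047),(1,-1,-.047),(-1,1,.037),(-1,-1,.037),(1,-1,.037))])
E
```

```text
[0.4938 0.3148 0.2012] [-0.2998  0.5192 -4.043 ]
jar scene [(array([271.2, 206.3]), 0.65), (array([339.5, 273.2]), 0.54)]
jar top []
cap_top scene [(array([265.7, 160.7]), 0.77)]
cap_top top []
pocket scene [(array([340.4, 272.4]), 0.74), (array([277.5, 245.2]), 0.7)]
pocket top []
t 7.22 rot [ 0.     0.002 -0.001] mm [1.1 0.7 1.3] q [-0.77  0.36  0.12  1.81 -0.05  0.97  0.94]
scene [[253.1, 202.1], [267.2, 218.8], [291.9, 207.6], [248.6, 169.2], [263.6, 186.0], [290.3, 174.8]]
top [[236.0, 283.6], [268.5, 283.8], [269.2, 251.8], [227.6, 277.0], [263.2, 277.1], [264.1, 242.1]]
```

View pics/c4.png

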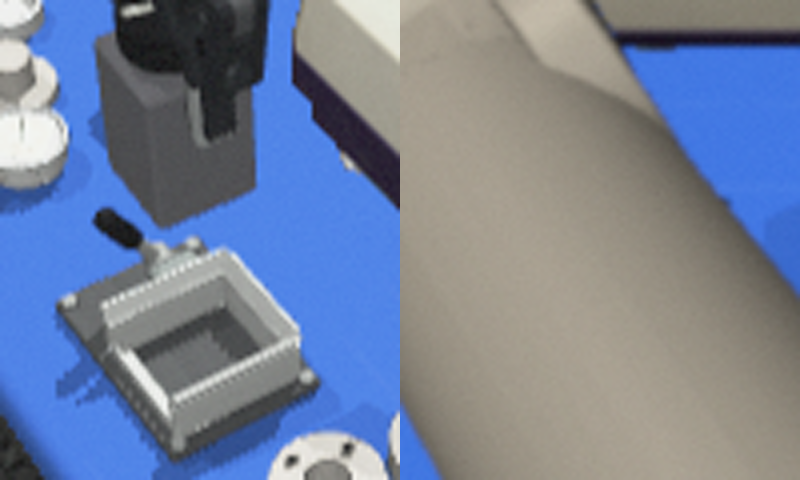

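The jar hangs upright above the nest. The near-bottom corner is at about (266,217) in the scene picture, and the top view is blocked by the arm. I'll lower to just above the walls and check again.

Call:
jog_arm:
  motion:
    - [0,0,0,0,1.7,20,50]
    - [0,0,0,-0.8,1.7,50,50]
    - [0,0,0,-0.8,1.7,80,50]
    - [0,0,0,-0.8,1.7,98,50]
    - [0,0,0,-0.8,1.7,98,50]
    - [0,0,0,-0.8,1.7,98,50]

```text
t: 7.98
eef_pos: [0.4951, 0.3185, 0.1043]
tool_rot: [0.002, 0.0, 1.0, 0.001]
contact_force: [-0.0, 0.7, -2.8]
gripper_width: 0.648
grasp_force: 63.9
```

```bash
python3 - <<'E'
from h import *
np.set_printoptions(precision=4,suppress=True)
p=bot.read_camera("scene");o=bot.get_obs();print(o["eef_pos"],o["tool_rot"],o["contact_force"])
im=cv2.resize(np.array(p["pixels"])[185:285,230:320,::-1],(720,600)[:2] if 0 else (540,600),interpolation=cv2.INTER_CUBIC)
cv2.imwrite("pics/c5.png",im)
for nm,c,zs in(("jar",o["eef_pos"][:2],(o["eef_pos"][2]-.047,)),("pocket in .4925,.3165 ±32/31",(.4925,.3165),(.044,))):
  for z in zs: print(nm,[np.round((proj(p,[c[0]+sx*.028,c[1]+sy*.028,z])-[230,185])*6).tolist() for sx,sy in((-1,1),(-1,-1),(1,-1),(1,1))])
E
```

```text
[0.4952 0.3186 0.1046] [0.0018 0.0003 1.     0.0009] [ 0.8773 -0.038  -3.0597]
jar [[164.0, 289.0], [242.0, 388.0], [378.0, 321.0], [298.0, 227.0]]
pocket in .4925,.3165 ±32/31 [[164.0, 321.0], [241.0, 420.0], [376.0, 353.0], [296.0, 258.0]]
```

View pics/c5.png

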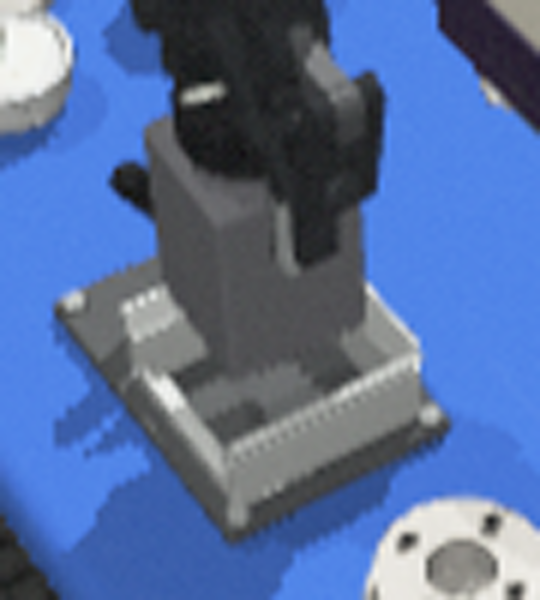

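The jar's near-bottom corner (about (236,370) in the crop) lies over the pocket mouth. I'll nudge it sideways and lower slowly while watching the force.

Call:
jog_arm:
  motion:
    - [0,0,0,0.5,-1.4,0,50]
    - [0,0,0,0.5,-1.4,8,50]
    - [0,0,0,0.5,-1.4,14,50]
    - [0,0,0,0.5,-1.4,20,50]
    - [0,0,0,0.5,-1.4,26,50]
    - [0,0,0,0.5,-1.4,32,50]
    - [0,0,0,0.5,-1.4,32,50]

```text
t: 8.9
eef_pos: [0.4935, 0.3164, 0.0706]
tool_rot: [0.0, 0.0, 1.0, -0.0]
contact_force: [0.2, -0.1, -2.5]
gripper_width: 0.649
grasp_force: 64.1
```

Call:
jog_arm:
  motion:
    - [0,0,0,0,0,3,50]
    - [0,0,0,0,0,6,50]
    - [0,0,0,0,0,9,50]
    - [0,0,0,0,0,11,50]
    - [0,0,0,0,0,11,50]

```text
t: 9.52
eef_pos: [0.4938, 0.3166, 0.0601]
tool_rot: [0.001, 0.0, 1.0, 0.0]
contact_force: [0.2, -0.2, -3.4]
gripper_width: 0.652
grasp_force: 64.1
```

Call:
jog_arm:
  motion:
    - [0,0,0,0,0,2,50]
    - [0,0,0,0,0,3,50]
    - [0,0,0,0,0,4,50]
    - [0,0,0,0,0,4,50]

```text
t: 10.02
eef_pos: [0.494, 0.3167, 0.0563]
tool_rot: [0.001, 0.0, 1.0, 0.0]
contact_force: [-0.4, -0.4, -3.7]
gripper_width: 0.654
grasp_force: 63.9
```

Call:
jog_arm:
  motion:
    - [0,0,0,0,0,1,50]
    - [0,0,0,0,0,2,50]
    - [0,0,0,0,0,3,50]
    - [0,0,0,0,0,3,50]

```text
t: 10.52
eef_pos: [0.4943, 0.3169, 0.056]
tool_rot: [0.001, 0.0, 1.0, 0.001]
contact_force: [-7.8, -3.1, 23.2]
gripper_width: 0.648
grasp_force: 66.4
```

Floor contact came at the expected height. Relaxing the push, then opening.

Call:
jog_arm:
  motion:
    - [0,0,0,0,0,-2,50]
    - [0,0,0,0,0,-2,50]
    - [0,0,0,0,0,-2,60]
    - [0,0,0,0,0,-2,70]
    - [0,0,0,0,0,-2,75]
    - [0,0,0,0,0,-2,75]
    - [0,0,0,0,0,-2,75]

```text
t: 11.4
eef_pos: [0.4939, 0.3167, 0.0552]
tool_rot: [0.001, 0.0, 1.0, 0.0]
contact_force: [-0.5, 0.1, 0.2]
gripper_width: 0.882
grasp_force: 0.0
```

```bash
python3 - <<'E'
from h import *
p=bot.read_camera("scene");o=bot.get_obs();print(o["contact_force"],o["gripper_width"],o["grasp_force"])
cv2.imwrite("pics/c6.png",cv2.resize(np.array(p["pixels"])[185:285,230:320,::-1],(540,600),interpolation=cv2.INTER_CUBIC))
E
```

```text
[ 0.03042891 -0.16645396 -0.13852175] 0.8797208196553946 0.0
```

View pics/c6.png

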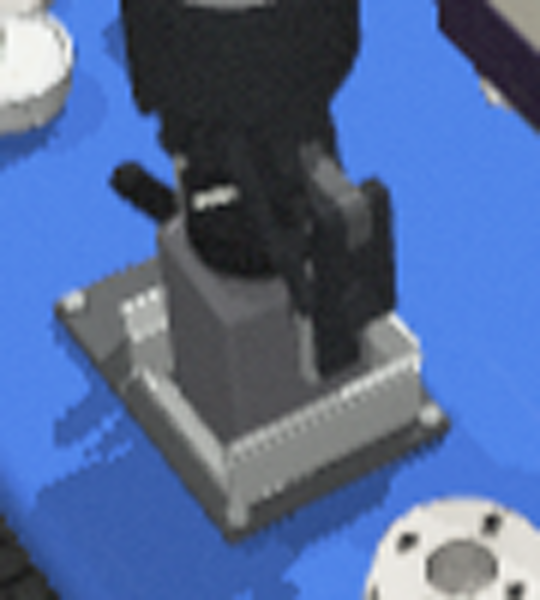

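The jar stands in the nest, released. Next: rise, close the fingers, come down in front of the lever.

Call:
jog_arm:
  motion:
    - [0,0,0,0,0,-15,80]
    - [0,0,0,0,0,-50,85]
    - [0,0,0,0,0,-90,60]
    - [0,0,0,20,15,-105,0]
    - [0,0,0,64,55,-105,0]
    - [0,0,0,66,71,-105,0]
    - [0,0,0,66,71,-90,0]
    - [0,0,0,66,71,-60,0]
    - [0,0,0,66,71,-60,0]
    - [0,0,0,66,71,-60,0]

```text
t: 12.7
eef_pos: [0.4289, 0.3867, 0.1155]
tool_rot: [0.001, 0.001, 1.0, -0.0]
contact_force: [-0.8, -0.5, 0.7]
gripper_width: 0.001
grasp_force: 0.0
```

```bash
python3 - <<'E'
from h import *
np.set_printoptions(precision=4,suppress=True)
P={n:bot.read_camera(n) for n in("scene","top")}
b={}
for th in("jar","lever_tip","cap_top"):
  for n in P:
    r=bot.tip_of(th,P[n]);print(th,n,[(np.round(a["xy"],1),round(a["score"],2)) for a in r[:2]])
    if r:b[n]=r[0]["xy"]
p=P["scene"];print(proj(p,[.4935,.3167,.118]),proj(p,[.4935,.3167,.008]))
rel([.43,.387,.062],down(0,0)); print(bot.get_obs()["gripper_width"])
cv2.imwrite("pics/c7.png",np.hstack([cv2.resize(np.array(q["pixels"])[y:y+120,x:x+100,::-1],(400,480),interpolation=cv2.INTER_CUBIC) for q,x,y in((p,220,170),(P["top"],205,215))]))
E
```

```text
jar scene [(array([278.7, 252.1]), 0.72)]
jar top [(array([261.1, 279.8]), 0.73)]
lever_tip scene [(array([253.4, 213.7]), 0.45)]
lever_tip top [(array([220.2, 284.6]), 0.49)]
cap_top scene [(array([271.7, 217.2]), 0.59)]
cap_top top [(array([251.8, 271.6]), 0.94)]
[273.0085 217.0466] [276.2649 251.5076]
t 13.1 rot [ 0.001  0.002 -0.001] mm [-1.9 -0.9 53.6] q [-0.91  0.45  0.08  1.9  -0.05  0.79  0.77]
0.0010384188587302902
```

View pics/c7.png

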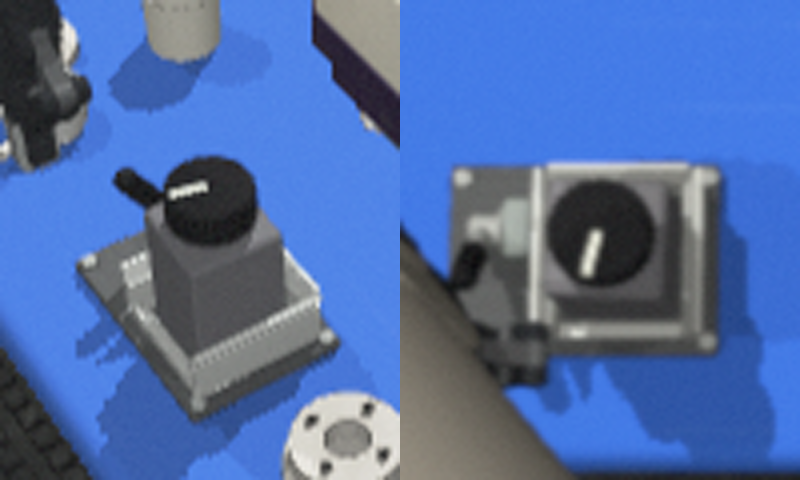

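The jar stands upright in the pocket and the cap's rib is clearly visible. The lever is open and the shut fingers are in front of it. Descend and push.

Call:
jog_arm:
  motion:
    - [0,0,0,0,0,30,0]
    - [0,0,0,0,0,52,0]
    - [0,0,0,-8,0,53,0]
    - [0,0,0,-18,0,53,0]
    - [0,0,0,-28,0,53,0]
    - [0,0,0,-38,0,53,0]
    - [0,0,0,-48,0,53,0]
    - [0,0,0,-58,0,53,0]
    - [0,0,0,-68,0,53,0]

```text
t: 14.22
eef_pos: [0.4967, 0.3878, 0.0625]
tool_rot: [0.001, 0.0, 1.0, 0.0]
contact_force: [-2.7, -0.6, 2.0]
gripper_width: 0.003
grasp_force: 1.7
```

Call:
jog_arm:
  motion:
    - [0,0,0,-6,0,0,0]
    - [0,0,0,-11,0,0,0]
    - [0,0,0,-15,0,0,0]
    - [0,0,0,-19,0,0,0]
    - [0,0,0,-22,0,0,0]
    - [0,0,0,-22,0,0,0]

```text
t: 14.98
eef_pos: [0.5139, 0.3876, 0.0617]
tool_rot: [-0.003, -0.0, 1.0, -0.001]
contact_force: [-12.2, -1.5, 5.8]
gripper_width: -0.002
grasp_force: 6.7
```

Call:
jog_arm:
  motion:
    - [0,0,0,-4,0,0,0]
    - [0,0,0,-6,0,0,0]
    - [0,0,0,-6,0,0,0]
    - [0,0,0,-6,0,0,0]

```text
t: 15.48
eef_pos: [0.5145, 0.3876, 0.0613]
tool_rot: [-0.007, -0.002, 1.0, -0.002]
contact_force: [-26.4, -3.0, 15.2]
gripper_width: 0.001
grasp_force: 14.9
```

The lever is on its end stop. Back off, rise, open, and pre-turn the wrist counter-clockwise.

Call:
jog_arm:
  motion:
    - [0,0,0,10,0,-5,0]
    - [0,0,0,30,0,-15,0]
    - [0,0,0,50,0,-60,30]
    - [0,0,-0.15,80,0,-110,70]
    - [0,0,-0.33,80,0,-110,70]
    - [0,0,-0.51,80,0,-110,70]
    - [0,0,-0.69,80,0,-110,70]
    - [0,0,-0.87,80,0,-110,70]
    - [0,0,-1.05,80,0,-110,70]
    - [0,0,-1.2,80,0,-110,70]

```text
t: 16.73
eef_pos: [0.4443, 0.3876, 0.1732]
tool_rot: [0.002, -0.566, 0.824, -0.001]
contact_force: [-0.0, 1.5, 0.0]
gripper_width: 0.822
grasp_force: 0.0
```

```bash
python3 - <<'E'
from h import *
np.set_printoptions(precision=4,suppress=True)
P={n:bot.read_camera(n) for n in("scene","top")}
for th in("jar","lever_tip","cap_top"):
  b={}
  for n in P:
    r=bot.tip_of(th,P[n]);print(th,n,[(np.round(a["xy"],1),round(a["score"],2)) for a in r[:2]])
    if r:b[n]=r[0]["xy"]
  if len(b)==2: print(tri([ray(P[n],b[n]) for n in P]))
print("jar pred .4935,.3167",[proj(P[n],[.4935,.3167,.118]) for n in P],"cap at z.118 from top",[atz(P[n],bot.tip_of("cap_top",P[n])[0]["xy"],.118) for n in b])
rel([.493,.315,.150],down(1.2,0))
cv2.imwrite("pics/c8.png",np.hstack([cv2.resize(np.array(q["pixels"])[y:y+120,x:x+100,::-1],(400,480),interpolation=cv2.INTER_CUBIC) for q,x,y in((P["scene"],220,170),(P["top"],205,215))]))
E
```

```text
jar scene [(array([273.8, 252. ]), 0.9)]
jar top [(array([261.8, 281.7]), 0.92)]
(array([0.4869, 0.3145, 0.0131]), [np.float64(0.0005901375532735813), np.float64(0.0005901375532735649)])
lever_tip scene [(array([276.1, 203.9]), 0.46)]
lever_tip top [(array([253.4, 271.8]), 0.64), (array([224.7, 252. ]), 0.56)]
(array([0.492 , 0.3101, 0.1595]), [np.float64(0.006846189426051667), np.float64(0.006846189426051561)])
cap_top scene [(array([273.5, 214.6]), 0.94)]
cap_top top [(array([253.9, 272.2]), 0.93)]
(array([0.4919, 0.3152, 0.1266]), [np.float64(0.002231339304810899), np.float64(0.002231339304810805)])
jar pred .4935,.3167 [array([273.0085, 217.0466]), array([254.1368, 270.8526])] cap at z.118 from top [array([0.4979, 0.3222, 0.118 ]), array([0.4911, 0.3171, 0.118 ])]
t 17.23 rot [-0.002  0.001 -0.001] mm [ 49.9 -72.3  22.3] q [-0.69  0.41 -0.17  1.82  0.09  0.93  1.87]
```

View pics/c8.png

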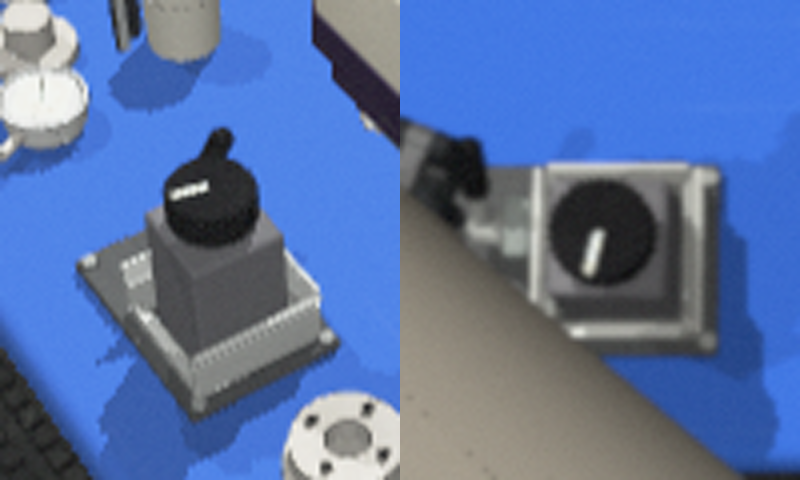

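The lever leans to the far side and the jar still stands. The cap's rib points near-left, roughly 2 rad from the far-left corner. Move over the cap.

Call:
jog_arm:
  motion:
    - [0,0,0,25,-36,0,70]
    - [0,0,0,49,-72.5,0,70]
    - [0,0,0,49,-72.5,15,70]
    - [0,0,0,49,-72.5,25,70]
    - [0,0,0,49,-72.5,25,70]

```text
t: 17.85
eef_pos: [0.4919, 0.3167, 0.1461]
tool_rot: [-0.0, -0.565, 0.825, -0.0]
contact_force: [0.6, 1.1, 0.5]
gripper_width: 0.82
grasp_force: 0.0
```

```bash
python3 - <<'E'
from h import *
rel([.4935,.3157,.094],down(1.2,0));print(bot.get_obs()["contact_force"])
E
```

```text
t 17.85 rot [ 0.    -0.001  0.002] mm [ 0.3 -1.8 52.1] q [-0.56  0.43 -0.15  1.85  0.08  0.87  2.02]
[0.64765459 1.09083458 0.51156859]
```

Call:
jog_arm:
  motion:
    - [0,0,0,0.3,-1.8,15,70]
    - [0,0,0,0.3,-1.8,35,70]
    - [0,0,0,0.3,-1.8,47,70]
    - [0,0,0,0.3,-1.8,52,70]
    - [0,0,0,0.3,-1.8,52,60]
    - [0,0,0,0.3,-1.8,52,50]
    - [0,0,0,0.3,-1.8,52,40]
    - [0,0,0,0.3,-1.8,52,40]
    - [0,0,0,0.3,-1.8,52,40]
  grip_force: 40

```text
t: 18.98
eef_pos: [0.4952, 0.3155, 0.0962]
tool_rot: [0.001, -0.565, 0.825, -0.0]
contact_force: [-2.4, 0.3, 6.2]
gripper_width: 0.538
grasp_force: 40.7
```

Cap gripped (46 mm). Screw clockwise.

Call:
jog_arm:
  motion:
    - [0,0,0.1,0,0,0,40]
    - [0,0,0.25,0,0,0,40]
    - [0,0,0.4,0,0,0,40]
    - [0,0,0.55,0,0,0,40]
    - [0,0,0.7,0,0,0,40]
    - [0,0,0.85,0,0,0,40]
    - [0,0,1.0,0,0,0,40]
    - [0,0,1.15,0,0,0,40]
    - [0,0,1.3,0,0,0,40]
    - [0,0,1.4,0,0,0,40]

```text
t: 20.23
eef_pos: [0.4941, 0.3154, 0.0964]
tool_rot: [-0.0, 0.101, 0.995, 0.0]
contact_force: [-6.3, -0.2, 12.5]
gripper_width: 0.535
grasp_force: 40.9
```

```bash
python3 - <<'E'
from h import *
o=bot.get_obs();print(o["torque"],o["contact_force"]);rel([.494,.3155,.096],down(-1.2,0))
E
```

```text
[-0.42048732  1.69650681  0.10417066] [-6.33463614 -0.1743877  12.47946776]
t 20.23 rot [ 0.001 -0.     0.997] mm [0.1 0.  0.4] q [-0.84  0.5   0.21  1.9  -0.15  0.76  0.82]
```

Call:
jog_arm:
  motion:
    - [0,0,0.1,0,0,-1,40]
    - [0,0,0.2,0,0,-1,40]
    - [0,0,0.3,0,0,-1,40]
    - [0,0,0.4,0,0,-1,40]
    - [0,0,0.45,0,0,-1,40]
    - [0,0,0.5,0,0,-1,40]

```text
t: 20.98
eef_pos: [0.4933, 0.3151, 0.0966]
tool_rot: [-0.001, 0.343, 0.939, -0.0]
contact_force: [-6.5, 1.2, 6.8]
gripper_width: 0.533
grasp_force: 40.9
```

```bash
python3 - <<'E'
from h import *
o=bot.get_obs();print(o["torque"],o["contact_force"]);rel([.494,.3155,.096],down(-1.2,0))
E
```

```text
[-0.21261793  1.8197837   0.10152083] [-6.45822407  1.17271703  6.84142275]
t 20.98 rot [-0.001 -0.001  0.499] mm [-0.3  0.8  0.6] q [-0.93  0.51  0.34  1.9  -0.24  0.77  0.41]
```

Call:
jog_arm:
  motion:
    - [0,0,0.05,0,0,0,40]
    - [0,0,0.1,0,0,0,40]
    - [0,0,0.15,0,0,0,40]
    - [0,0,0.2,0,0,0,40]
    - [0,0,0.25,0,0,0,40]

```text
t: 21.6
eef_pos: [0.493, 0.3152, 0.0965]
tool_rot: [-0.001, 0.458, 0.889, -0.0]
contact_force: [-6.4, 0.2, 7.4]
gripper_width: 0.535
grasp_force: 40.9
```

```bash
python3 - <<'E'
from h import *
o=bot.get_obs();print(o["torque"],o["contact_force"]);rel([.494,.3155,.096],down(-1.2,0))
E
```

```text
[-0.0651117   1.99976672  0.08154882] [-6.37177758  0.20976905  7.37166574]
t 21.6 rot [-0.002 -0.001  0.249] mm [-0.4  1.   0.5] q [-0.98  0.52  0.4   1.91 -0.29  0.77  0.2 ]
```

Call:
jog_arm:
  motion:
    - [0,0,0.04,0,0,0,40]
    - [0,0,0.08,0,0,0,40]
    - [0,0,0.12,0,0,0,40]
    - [0,0,0.16,0,0,0,40]
    - [0,0,0.2,0,0,0,40]

```text
t: 22.22
eef_pos: [0.4956, 0.3144, 0.0967]
tool_rot: [0.001, 0.545, 0.839, 0.001]
contact_force: [-3.9, -0.5, 6.4]
gripper_width: 0.529
grasp_force: 40.5
```

```bash
python3 - <<'E'
from h import *
o=bot.get_obs();print(o["torque"],o["contact_force"]);rel([.494,.3155,.096],down(-1.2,0))
E
```

```text
[-0.2193836   0.90295151  1.04693111] [-3.93777853 -0.50884743  6.38081751]
t 22.23 rot [0.002 0.001 0.048] mm [ 1.7 -1.   0.6] q [-1.02  0.53  0.46  1.91 -0.32  0.77  0.04]
```

The torque jumped to 1 N m, so the cap is on its end stop. Open and rise.

Call:
jog_arm:
  motion:
    - [0,0,0,0,0,0,40]
    - [0,0,0,0,0,0,40]
    - [0,0,0,0,0,0,60]
    - [0,0,0,0,0,0,72]
    - [0,0,0,0,0,0,72]
    - [0,0,0,0,0,-20,72]
    - [0,0,0,0,0,-60,72]
    - [0,0,0,0,0,-100,72]
    - [0,0,0,0,0,-120,72]

```text
t: 23.35
eef_pos: [0.4961, 0.315, 0.2186]
tool_rot: [0.001, 0.544, 0.839, 0.002]
contact_force: [0.2, -0.0, -0.8]
gripper_width: 0.84
grasp_force: 0.0
```

Call:
jog_arm:
  motion:
    - [0,0,0,30,-40,-10,72]
    - [0,0,0,50,-90,-10,72]
    - [0,0,0,60,-140,-10,72]
    - [0,0,0,60,-160,-10,72]
    - [0,0,0,60,-160,-10,72]

```text
t: 23.98
eef_pos: [0.3234, 0.3039, 0.2261]
tool_rot: [0.0, 0.544, 0.839, 0.001]
contact_force: [0.4, 1.2, -0.0]
gripper_width: 0.841
grasp_force: 0.0
```

```bash
python3 - <<'E'
from h import *
np.set_printoptions(precision=4,suppress=True)
P={n:bot.read_camera(n) for n in("scene","top")}
o=bot.get_obs();print(o["eef_pos"],o["contact_force"])
for th in("jar","lever_tip","cap_top","collar","ring_gauge"):
  print(th,[(n,[(np.round(a["xy"],1).tolist(),round(a["score"],2)) for a in bot.tip_of(th,P[n])[:2]]) for n in P])
# rib direction: bright blob on the cap, lifted to world at cap height
for n in P:
    c=proj(P[n],[.493,.3155,.118]);x,y=np.round(c).astype(int);g=np.array(P[n]["pixels"]).min(2)
    m=np.zeros_like(g);cv2.circle(m,(int(x),int(y)),9,255,-1)
    ys,xs=np.where((g>110)&(m>0));print(n,c,len(xs))
    if len(xs)>2:
        w=np.array([atz(P[n],q,.118)[:2] for q in zip(xs,ys)])-[.493,.3155];u=np.linalg.svd(w-w.mean(0))[2][0];print("rib centre mm",w.mean(0)*1000,"axis deg",np.degrees(np.arctan2(u[1],u[0])))
E
```

```text
[0.3252 0.3046 0.2263] [-0.0148 -0.1903  0.4773]
jar [('scene', [([276.2, 251.4], 0.96)]), ('top', [])]
lever_tip [('scene', [([275.8, 203.9], 0.47)]), ('top', [([221.6, 250.4], 0.44)])]
cap_top [('scene', [([274.8, 217.1], 0.62), ([275.1, 250.0], 0.19)]), ('top', [([252.8, 270.8], 0.94)])]
collar [('scene', [([309.2, 296.3], 0.69)]), ('top', [([324.4, 283.3], 0.91)])]
ring_gauge [('scene', [([338.1, 273.9], 0.59), ([276.7, 253.0], 0.39)]), ('top', [([325.7, 244.5], 0.66)])]
scene [273.0942 217.4929] 18
rib centre mm [10.1187 11.977 ] axis deg -135.38875077546408
top [254.7952 271.1303] 30
rib centre mm [6.217  5.7538] axis deg -134.4410720389079
```

The rib points at 45°, exactly to the far-left corner, which is the home position I had predicted. The lever is over, the jar stands, and the bystanders show no significant movement. Handing in.

```bash
python3 -c "
from station import bot
print(bot.hand_in())"
```

```text
the job is handed in; nothing more can be done
None
```

The job is handed in at about 24 s on the robot's clock, with no verdict returned: the jar stands clamped upright in the nest, the lever is on its far stop, the cap is screwed home to its end stop, and the ring gauge and collar look unmoved.

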